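# Drive the worn bush out of a print roller

## Task

The print roller strapped in the sloping cradle needs a new bearing: with the slim drift, the one that fits its bore, pushed in from the raised end, drive the worn white bush out of the lower end so that it drops into the catch tray. Feel the drift in along the sloping bore and press steadily, never ramming it against the roller; then slide the drift back down over its empty pin until it stands on the wooden stand, and leave the wide drift, fork, jar and tape where they are.

Things in the scene. Friction and masses are not known exactly. Their poses are not given: they have to be found in the camera images.
- roller: Print roller, black rubber on aluminium, diameter 70, length 100, strapped (fixed) in a sloping wooden cradle. A plain through bore, diameter 38, runs along its axis, 35 degrees from vertical, raised end leaning towards the robot. Origin: centre of the lower end face, 108 above the bench; z up along the bore to the raised end at 100; y level; -x side lies on the plank.
- bore_mouth (a point): Centre of the bore's raised (upper) mouth, on the end face of the roller; axes as roller (z out of the bore).
- bush_center (a point): Worn bush, centre: white, 60 long, diameter 36, flange 46 across and 5 thick at its lower end, 80 g; z along its axis, away from the flange. At the start the flange touches the roller's lower face and its top is 45 below the raised mouth. A spring ring in the lowest 20 of the bore grips it: it slides at 8 to 18 N, comes free after some 50 (top 6 short of the bore's lower end) and drops.
- tray: Steel catch tray fixed on the cradle's base, 180 (x) by 130 (y) outside, 32 high, wall and floor 3; origin: centre of its underside, 12 above the bench. It lies under the lower end of the roller.
- drift_center (a point): Slim drift, 181 long, 300 g, half-way up it. From below: aluminium shaft, diameter 35, length 115, nose chamfered to 29; dark guard disc, diameter 47, 6 thick; square wooden handle 28 by 28, 60 long, its middle 60.5 above this point. x, y square to the handle's flats, z from nose to handle. Its hollow nose (socket 20 wide, 65 deep) stands over a pin of the stand, upright, turned anyhow.
- drift_nose (a point): Centre of the slim drift's end face at the nose, 90.5 below its centre; axes as drift_center.
- wide_drift_center (a point): The wide drift, alike but with a shaft of diameter 50 (guard 62) that does not fit the bore; half-way up it (90.5 above its end face). It stands on the other pin and stays there.
- pin_a (a point): Foot of one upright steel pin of the wooden stand, on the stand's upper face, 18 above the bench. The pin has a diameter of 14 and stands 49 high with a rounded top. The stand (90 by 210, fixed) has two pins 120 apart.
- pin_b (a point): Foot of the stand's other pin, the same size.
- fork_center (a point): The roller's steel fork with wooden handle lying on the bench, 260 by 130, 28 high; leave it.
- jar_center (a point): Closed pigment jar, diameter 68, 80 high; leave it.
- tape_center (a point): Roll of masking tape, outer diameter 100, 25 high; leave it.

How it is judged:
By the outcome, as a careful person would: the job done as asked, in the order asked, and still so for the second after the job is handed in, with the robot touching nothing.
It also fails if it takes over 58 s, if anything falls off the work surface, if the arm or the gripper's body presses on something with over 40 N, if the wrist force passes 120 N, or if a joint passes its speed limit or range.

## Robot

A 6-joint arm with a two-finger parallel gripper is mounted at the origin on the work surface. World frame = base frame: x ahead of the robot, y to its left, z up, the work surface at z = 0. Lengths are in m, angles in rad, forces in N, time in s.
With the tool pointing down it reaches from about 0.325 to 0.775 m from the base axis. Payload 5.5 kg.
Tool frame: the origin (TCP) lies at the very end of the fingers, on their centre line; the grasp point (between the pads) lies 19 mm behind it; x points along the fingers, z is the direction in which the jaws open and shut, and the axes are right-handed (so a half turn about x gives the same grasp; the last joint's range is limited). The gripper opens to 88 mm and grips with 3 to 60 N. Pads are 20 mm wide; open, the fingers measure 115 mm over their backs; the gripper's body (75 mm by 178 mm) begins 61 mm behind the grasp point.
Start: joints at [1.137, 0.091, 1.231, -0, 1.82, -0.057], TCP at [0.221, 0.558, 0.223] pointing down, gripper open.
Joint ranges: [-2.87, 2.87], [-0.86, 2.18], [0.17, 2.46], [-1.51, 4.65], [0.06, 2.69], [-2.65, 2.65]. Speed limits (rad/s): [2.57, 2.57, 3.01, 3.14, 3.14, 3.14].

## Interface

Orientations are given as a rotation vector (axis times angle).
In Python, from workcell import manip gives the robot as it stands. The module is installed in compiled form; this text tells all that it offers.
- The arm moves only by the tool play_rows, never from a script. Its arguments are lists of equal length, an entry for each row: "dp": the shift along the world's x, y, z in mm, a list of three; "twist": the turn, a rotation vector about the world's x, y, z in degrees, a list of three; "claw": the closure, from -1 (fully open) to 1 (shut), so that 0 is half open. A call has 1 to 12 rows; each row shifts and turns the commanded pose from where the row before left it; what a row does not reach is not made up. A row lasts 1/12 s, in which the tool goes at most 41.7 mm and 7.16 degrees, less where a joint would pass 70% of its speed; a pose out of reach is approached as far as the arm can. A call with a gripper value outside its range is refused whole. The fingers move at their own pace and stop on an object; "squeeze" is the grip in N (left out, the last holds). Time passes only in rows, so rows that do not move let the fingers close. It gives the time, the measured TCP pose, the force and the opening at its end, in the units of the state.
- manip.observe(): the state, without advancing time (a new reading comes with each control period).
- manip.read_camera(name): name is "scene" or "top" or "wrist"; returns (picture, depth): 384x512x3 uint8, red, green, blue; 384x512 float32, m along the optical axis (not along the pixel's ray), 0 where there is no reading.
- manip.camera_params(name): a dict with "fx", "fy", "cx", "cy" (pixels), "T" (4x4, takes a point from camera to world coordinates). Camera axes: x right, y up, looking along -z (the intrinsics and any distortion apply to the point x, -y, -z); pixel columns grow to the right and rows downward; lengths in m; the calibration is good to about 2 mm. A picture is of the moment at which its call begins: read the wrist's pose just before it. camera_params takes no time and is no camera call; for the wrist camera it gives the pose at the moment of the call.
- manip.sign_off(): hands the job in, once; it reports no verdict.
The state is a dict: "time": time; "joint_positions": joint angles; "dq": joint speeds; "joint_efforts": joint torques, N m; "tool_pos": TCP position; "tcp_rot": TCP orientation; "contact_force": force on the tool from outside, world axes, zero at the start; "moment": the same for the moment, N m; "width": opening from 0.0 (shut) to 1.0 (fully open).
Only numpy, scipy, OpenCV 4.12 (cv2) and the standard library are available. Lean on these libraries where they do the work, as an engineer would, in place of code of your own. Each camera call takes 0.05 s, during which the arm holds its last target. There are 200 camera calls.

## Working session

There is one attempt and no reset: what is moved stays moved. The work goes in short steps, Python scripts to look and compute and a tool call to move; the robot and the scene stay as the last step left them, time stands still between calls to the robot, and variables do not carry over. Pictures are saved under pics/ and viewed, about 8 in all and at most 12, crops included, and the job is handed in when it is done.

Besides the shell and the picture viewer there is one more tool, called after "Request:" as a command line: name --argument value ..., lists and objects as JSON in quotes. play_rows: Moves the arm, as the interface text tells. Its arguments: {"type":"object","properties":{"dp":{"type":"array","items":{"type":"array","items":{"type":"number"}}},"twist":{"type":"array","items":{"type":"array","items":{"type":"number"}}},"claw":{"type":"array","items":{"type":"number"}},"squeeze":{"type":"number"}},"required":["dp","twist","claw"]}

```bash
mkdir -p pics
python3 - <<'E'
from workcell import manip
import cv2,numpy as np,pickle
np.set_printoptions(precision=4,suppress=True)
print(manip.observe())
d={}
for n in("scene","top"):
    p=manip.camera_params(n);im,de=manip.read_camera(n);d[n]=(im,de,p)
    print(n,{k:v for k,v in p.items()})
    cv2.imwrite(f"pics/{n}0.png",im[:,:,::-1])
pickle.dump(d,open("d0.pkl","wb"))
E
```

```text
{'time': 0.0, 'joint_positions': array([ 1.1373,  0.0919,  1.2319, -0.    ,  1.8198, -0.0567]), 'dq': array([ 0.0007,  0.0007, -0.0002,  0.0009, -0.0002,  0.0016]), 'joint_efforts': array([ -0.0007, -44.6438, -40.6455,   0.0696,   0.029 ,  -0.0001]), 'tool_pos': array([0.2206, 0.5576, 0.2215]), 'tcp_rot': array([-0.9284,  1.3659,  0.9267]), 'contact_force': array([ 0.0895, -0.2665, -0.7656]), 'moment': array([-0.013 ,  0.0111, -0.0356]), 'width': 1.0014419457629338}
scene {'fx': 424.0153434663786, 'fy': 424.0153434663786, 'cx': 252.40251137264843, 'cy': 188.9583342533999, 'T': array([[-0.7216, -0.54  ,  0.4332,  1.1599],
       [ 0.6923, -0.5619,  0.4528,  0.6377],
       [-0.0011,  0.6266,  0.7793,  1.1807],
       [ 0.    ,  0.    ,  0.    ,  1.    ]])}
top {'fx': 482.4153300441443, 'fy': 482.4153300441443, 'cx': 258.906395180737, 'cy': 191.55928307744483, 'T': array([[-0.0137,  0.9803, -0.1969,  0.2472],
       [-0.9999, -0.0138,  0.0009,  0.0072],
       [-0.0018,  0.1969,  0.9804,  1.7443],
       [ 0.    ,  0.    ,  0.    ,  1.    ]])}
```

View pics/scene0.png

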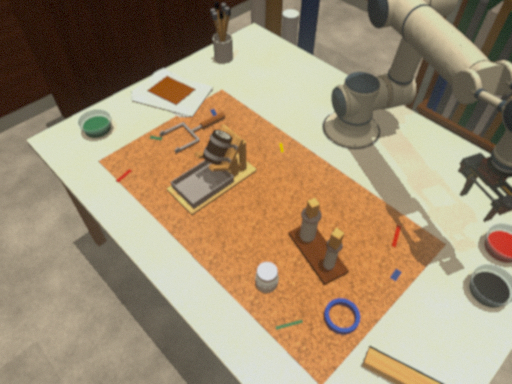

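View pics/top0.png

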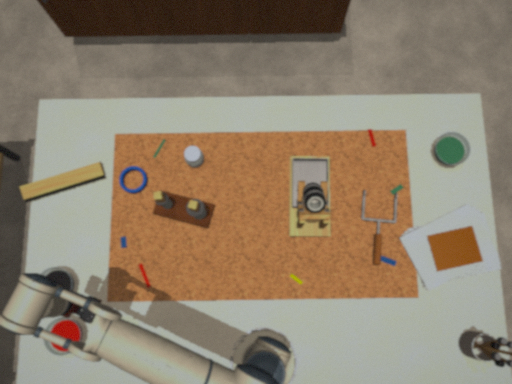

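Scene: roller cradle around (215,165), stand with drifts at (310,215) (wide) and (333,245) (slim). Top: slim drift near (160,200), wide near (195,209), roller (314,197), stand centre (183,209). Now measure.

```bash
cat > h.py <<'E'
import numpy as np,cv2
np.set_printoptions(precision=4,suppress=True)
def cloud(de,p):
    v,u=np.mgrid[0:384,0:512]
    P=np.stack([(u-p['cx'])/p['fx']*de,-(v-p['cy'])/p['fy']*de,-de],-1)
    return P@p['T'][:3,:3].T+p['T'][:3,3]
def ray(u,v,p,z):
    d=p['T'][:3,:3]@np.array([(u-p['cx'])/p['fx'],-(v-p['cy'])/p['fy'],-1]);o=p['T'][:3,3]
    return o+d*(z-o[2])/d[2]
E
python3 - <<'E'
import pickle
from h import *
d=pickle.load(open("d0.pkl","rb"))
for n,(im,de,p) in d.items():
    W=cloud(de,p); ok=de>0
    b=ok&(abs(W[...,2])<.02)&(W[...,0]>.3)&(W[...,0]<.7)&(abs(W[...,1])<.4); print(n,'bench z',np.median(W[b][:,2]))
    for zlo,zhi in((.03,.07),(.07,.11),(.11,.15),(.15,.23)):
        m=(ok&(W[...,2]>zlo)&(W[...,2]<zhi)&(W[...,0]>.25)&(W[...,0]<.8)&(abs(W[...,1])<.5)).astype(np.uint8)
        k,l,s,c=cv2.connectedComponentsWithStats(m)
        for i in range(1,k):
            if s[i,4]>12: print(zlo,s[i],W[l==i].mean(0),W[l==i].min(0),W[l==i].max(0))
im,_,_=d['scene'];a=cv2.resize(im[120:300,160:360],None,fx=4,fy=3.3,interpolation=3)[:, :, ::-1]
a=cv2.resize(im[125:215,160:270],None,fx=4,fy=4,interpolation=3);b=cv2.resize(im[190:290,270:360],None,fx=4,fy=4,interpolation=3)
c=d['top'][0];c1=cv2.resize(c[150:240,280:345],None,fx=4,fy=4,interpolation=3);c2=cv2.resize(c[180:235,145:220],None,fx=4,fy=4,interpolation=3)
o=np.zeros((800,800,3),np.uint8)
for q,x,y in((a,0,0),(b,440,0),(c1,0,400),(c2,300,420)):
    hh,ww=q.shape[:2];o[y:y+hh,x:x+ww]=q[:800-y,:800-x]
cv2.imwrite('pics/crop.png',cv2.resize(o[:,:,::-1],(750,750))[:600])
cv2.imwrite('pics/crop.png',cv2.resize(o[:,:,::-1],(600,600)))
E
```

```text
scene bench z 0.0034395830188445053
0.03 [171 158  76  48 520] [ 0.6053 -0.1633  0.0427] [ 0.4584 -0.2477  0.03  ] [ 0.7162 -0.1087  0.0696]
0.03 [300 229  16  12 107] [0.5365 0.2349 0.0496] [0.5087 0.2036 0.0308] [0.5481 0.249  0.0692]
0.03 [324 258  12  10  77] [0.5644 0.3462 0.0508] [0.5489 0.3253 0.0306] [0.5728 0.3572 0.0696]
0.03 [255 272  24  18 192] [0.7434 0.2597 0.0495] [0.7015 0.2158 0.0304] [0.7619 0.2789 0.0699]
0.07 [239 151   8  10  59] [ 0.4749 -0.1297  0.0904] [ 0.4574 -0.1426  0.0703] [ 0.4837 -0.1231  0.1098]
0.07 [216 157  22  14 156] [ 0.5416 -0.1328  0.094 ] [ 0.4997 -0.1605  0.0701] [ 0.596  -0.1221  0.1096]
0.07 [301 222  17  12 119] [0.5365 0.2348 0.0898] [0.5082 0.2037 0.0705] [0.547  0.2493 0.1099]
0.07 [325 251  14  11  86] [0.5645 0.3453 0.0907] [0.5474 0.3252 0.0703] [0.5712 0.357  0.1097]
0.07 [257 261  21  21 330] [0.7286 0.2465 0.0811] [0.6967 0.2164 0.0704] [0.757  0.2748 0.0894]
0.11 [194 144  52  27 485] [ 0.5566 -0.1526  0.1296] [ 0.4627 -0.233   0.11  ] [ 0.6116 -0.1224  0.15  ]
0.11 [301 207  21  20 220] [0.5314 0.2309 0.1362] [0.4925 0.1943 0.1
[... 2184 characters left out ...]
5   7  28] [ 0.5236 -0.1332  0.123 ] [ 0.51   -0.1416  0.1101] [ 0.5365 -0.1255  0.1453]
0.11 [323 204   5   7  13] [ 0.515  -0.2186  0.1309] [ 0.5016 -0.2262  0.1167] [ 0.5274 -0.2079  0.1489]
0.11 [298 218   7   7  23] [ 0.4652 -0.1317  0.1316] [ 0.4594 -0.1434  0.1102] [ 0.4798 -0.1249  0.1499]
0.11 [322 219   7   6  27] [ 0.4632 -0.2131  0.138 ] [ 0.4571 -0.2235  0.119 ] [ 0.4737 -0.2053  0.15  ]
0.15 [298 184  32  40 755] [ 0.515  -0.1742  0.1774] [ 0.4573 -0.227   0.1503] [ 0.5903 -0.124   0.2156]
0.15 [153 191  12  12 112] [0.5486 0.337  0.1888] [0.5361 0.325  0.1503] [0.5651 0.3545 0.2047]
0.15 [187 200  12  12 102] [0.5169 0.2223 0.1902] [0.5028 0.2073 0.1505] [0.5333 0.2406 0.2056]
```

View pics/crop.png

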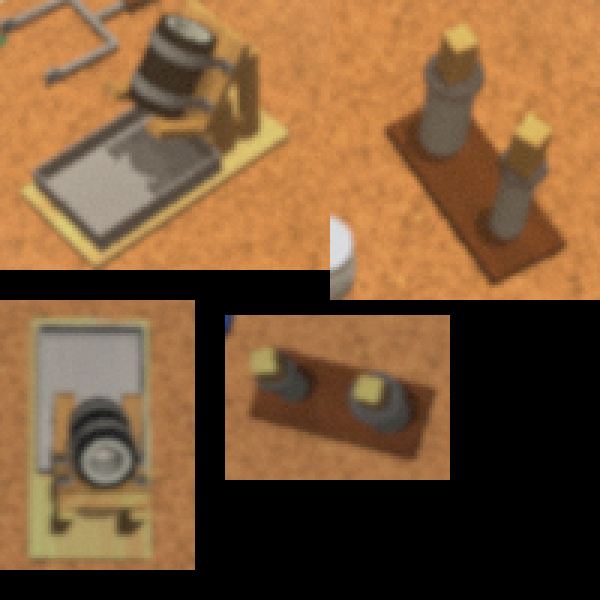

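Crops: slim drift is the narrower one at right in the scene (world ≈ (0.553,0.341)), the wide at ≈ (0.520,0.225); roller mouth ≈ (0.50,-0.175,0.19), cradle about square to the world. Next get closer with the wrist camera.

Request:
play_rows --dp '[[0, 0, 40], [10, -10, 40], [30, -20, 10], [35, -25, 0], [35, -25, 0], [35, -25, 0], [35, -25, 0], [35, -25, 0], [25, -20, 0], [0, 0, 0], [0, 0, 0]]' --twist '[[0, 0, 0], [0, 0, 0], [0, 0, 0], [0, 0, 0], [0, 0, 0], [0, 0, 0], [0, 0, 0], [0, 0, 0], [0, 0, 0], [0, 0, 0], [0, 0, 0]]' --claw '[-1, -1, -1, -1, -1, -1, -1, -1, -1, -1, -1]'

```text
time: 1.02
tool_pos: [0.4563, 0.3858, 0.3109]
tcp_rot: [-0.925, 1.367, 0.925]
contact_force: [-0.3, -0.0, -0.7]
width: 0.999
```

```bash
cat >> h.py <<'E'
def snap(n,tag):
    from workcell import manip
    import pickle
    p=manip.camera_params(n);im,de=manip.read_camera(n);pickle.dump((im,de,p),open(tag+'.pkl','wb'))
    cv2.imwrite(f'pics/{tag}.png',im[:,:,::-1]);return im,de,p
E
python3 - <<'E'
from h import *
from workcell import manip
from scipy.spatial.transform import Rotation as R
s=manip.observe();T=R.from_rotvec(s['tcp_rot']).as_matrix()
print(s,T)
im,de,p=snap('wrist','w1');print(p)
C=T.T@(p['T'][:3,3]-s['tool_pos']);print('cam in tool',C,T.T@p['T'][:3,:3])
E
```

```text
{'time': 1.0167, 'joint_positions': array([ 0.6449,  0.1243,  1.0373,  0.0002,  1.9818, -0.5457]), 'dq': array([ 0.0515, -0.0142,  0.0009,  0.0112,  0.0038,  0.0119]), 'joint_efforts': array([ -1.8357, -44.6355, -39.643 ,  -0.2168,   0.0019,  -0.1572]), 'tool_pos': array([0.4563, 0.3858, 0.3109]), 'tcp_rot': array([-0.9249,  1.3672,  0.9251]), 'contact_force': array([-0.2523, -0.0351, -0.6871]), 'moment': array([-0.0023,  0.0683, -0.0121]), 'width': 0.9990800400531723} [[-0.0015 -0.9286  0.371 ]
 [-0.0009  0.371   0.9286]
 [-1.      0.0011 -0.0014]]
{'fx': 312.008086054114, 'fy': 312.008086054114, 'cx': 253.31433385340287, 'cy': 187.49694994632767, 'T': array([[ 0.3708, -0.8922, -0.258 ,  0.385 ],
       [ 0.9287,  0.3561,  0.1034,  0.4151],
       [-0.0004, -0.2779,  0.9606,  0.4743],
       [ 0.    ,  0.    ,  0.    ,  1.    ]])}
cam in tool [-0.1633  0.0772  0.0005] [[-0.001   0.279  -0.9603]
 [ 0.0002  0.9603  0.279 ]
 [ 1.      0.     -0.001 ]]
```

View pics/w1.png

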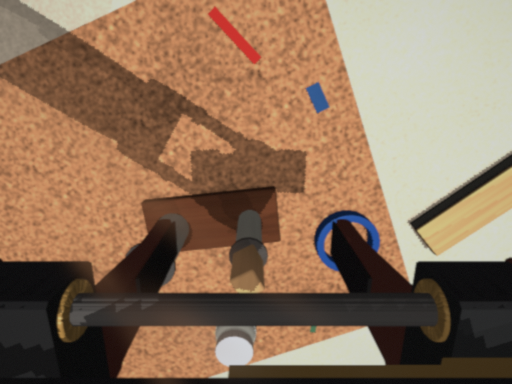

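Wrist view: slim drift at (248,240–285), handle partly hidden by the gripper bar; wide at (175,235). Back off to see the handle top.

Request:
play_rows --dp '[[-35, 10, 15], [-35, 10, 15], [0, 0, 0], [0, 0, 0]]' --twist '[[0, 0, 0], [0, 0, 0], [0, 0, 0], [0, 0, 0]]' --claw '[-1, -1, -1, -1]'

```text
time: 1.4
tool_pos: [0.3826, 0.4088, 0.3442]
tcp_rot: [-0.93, 1.358, 0.931]
contact_force: [0.1, 0.2, 0.0]
width: 1.003
```

Run:
```python
from h import *
im,de,p=snap('wrist','w2');W=cloud(de,p);ok=de>0
m=(ok&(W[...,2]>.190)&(W[...,2]<.21)&(np.hypot(W[...,0]-.55,W[...,1]-.34)<.05)).astype(np.uint8)
P=W[m>0];print(len(P),P.mean(0),P.min(0),P.max(0))
hsv=cv2.cvtColor(im,cv2.COLOR_RGB2HSV)
v,u=np.nonzero(m);print(u.min(),u.max(),v.min(),v.max())
g=m.copy()
pts=np.array([ray(a,b,p,.199)[:2] for a,b in zip(u,v)],np.float32)*1000
print(cv2.minAreaRect(pts))
a=im[190:290,190:320];cv2.imwrite('pics/w2c.png',cv2.resize(np.hstack([a,a*(1-m[190:290,190:320,None])]),None,fx=3,fy=3)[:,:,::-1])
```

```text
195 [0.5574 0.3404 0.2001] [0.5476 0.3284 0.1982] [0.5659 0.3562 0.2015]
240 265 326 336
((560.2897338867188, 340.042724609375), (29.64983367919922, 14.314189910888672), 68.47763061523438)
```

View pics/w2c.png

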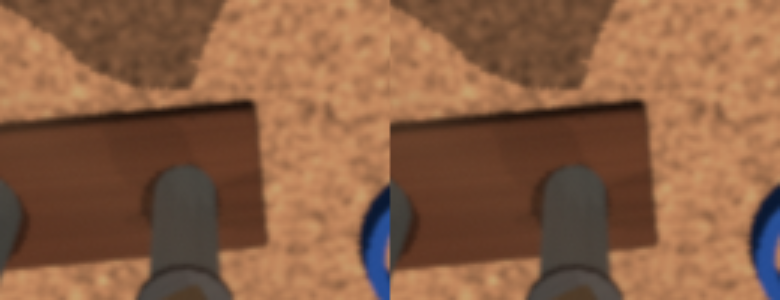

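Crop shows the drift's shaft only; the handle top slid under the bar (image up points to the robot). Move the other way.

Request:
play_rows --dp '[[38, -14, 0], [38, -14, 0], [38, -14, 0], [30, -12, 0], [0, 0, 0], [0, 0, 0], [0, 0, 0]]' --twist '[[0, 0, 0], [0, 0, 0], [0, 0, 0], [0, 0, 0], [0, 0, 0], [0, 0, 0], [0, 0, 0]]' --claw '[-1, -1, -1, -1, -1, -1, -1]'

```text
time: 2.03
tool_pos: [0.529, 0.3531, 0.3408]
tcp_rot: [-0.927, 1.366, 0.928]
contact_force: [0.0, 1.0, 0.2]
width: 1.002
```

Run:
```python
from h import *
im,de,p=snap('wrist','w3');W=cloud(de,p);ok=de>0
for c in((.555,.34),(.52,.225)):
  m=(ok&(W[...,2]>.192)&(W[...,2]<.21)&(np.hypot(W[...,0]-c[0],W[...,1]-c[1])<.04)).astype(np.uint8)
  P=W[m>0];print(len(P),P.mean(0),P.min(0),P.max(0))
  v,u=np.nonzero(m);print(u.min(),u.max(),v.min(),v.max())
  z=np.median(P[:,2]);print(z)
  pts=np.array([ray(a,b,p,.199)[:2] for a,b in zip(u,v)],np.float32)*1000
  print(cv2.minAreaRect(pts),pts.mean(0))
  cn=max(cv2.findContours(m,0,1)[0],key=cv2.contourArea)
  cv2.drawContours(im,[cn],-1,(0,255,0),1)
cv2.imwrite('pics/w3c.png',cv2.resize(im[100:300,100:400],None,fx=2.6,fy=2.6)[:,:,::-1])
```

```text
726 [0.5503 0.3421 0.1995] [0.5365 0.3268 0.1921] [0.5661 0.3565 0.2018]
234 267 183 216
0.1998551760482763
((550.4454956054688, 341.9575500488281), (28.79156494140625, 28.355499267578125), 6.475605010986328) [550.464  342.0587]
733 [0.5186 0.2281 0.1992] [0.5033 0.2106 0.1921] [0.5359 0.2426 0.202 ]
122 153 197 224
0.1996393690438823
((518.7626342773438, 228.00765991210938), (29.79317283630371, 29.544275283813477), 73.71905517578125) [518.6837 227.9731]
```

View pics/w3c.png

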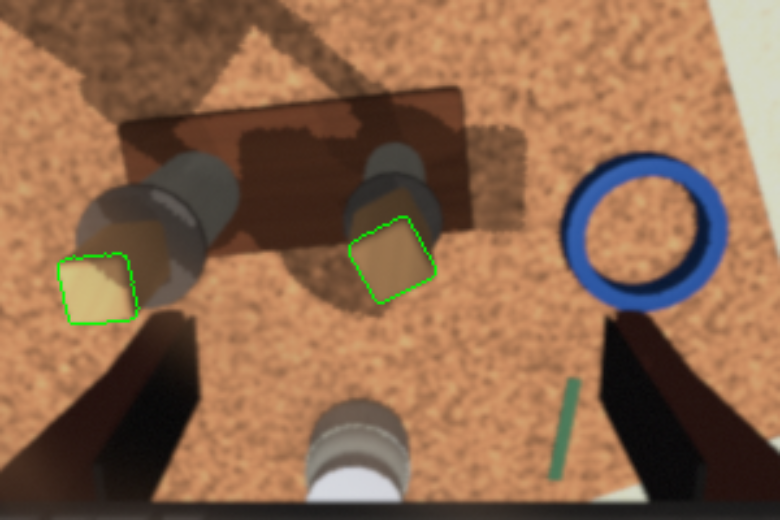

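Marked view: slim handle top at (0.5505,0.342), flats turned 6.5°; wide at (0.519,0.228). Before grasping, check reach and view at the insertion pose.

Request:
play_rows --dp '[[-10, -36, 1], [-10, -38, 1], [-10, -38, 1], [-10, -38, 1], [-10, -38, 1], [-10, -38, 1], [-10, -38, 1], [-10, -38, 1], [-10, -38, 1], [-10, -38, 1], [-10, -38, 1], [-10, -38, 1]]' --twist '[[0, 0, 5.5], [0, 0, 5.5], [0, 0, 5.5], [0, 0, 5.3], [0, -5, 0], [0, -5, 0], [0, -5, 0], [0, -5, 0], [0, -5, 0], [0, -5, 0], [0, -5, 0], [0, 0, 0]]' --claw '[-1, -1, -1, -1, -1, -1, -1, -1, -1, -1, -1, -1]'

```text
time: 3.08
tool_pos: [0.414, -0.0871, 0.3557]
tcp_rot: [-1.437, 0.76, 0.771]
contact_force: [0.1, -0.8, 0.0]
width: 1.0
```

Request:
play_rows --dp '[[-12, -38, 0], [-12, -35, 0], [0, 0, 0], [0, 0, 0], [0, 0, 0]]' --twist '[[0, 0, 0], [0, 0, 0], [0, 0, 0], [0, 0, 0], [0, 0, 0]]' --claw '[-1, -1, -1, -1, -1]'

```text
time: 3.5
tool_pos: [0.3924, -0.1587, 0.3549]
tcp_rot: [-1.431, 0.767, 0.775]
contact_force: [0.6, 0.9, 0.5]
width: 1.001
```

Run:
```python
from h import *
from workcell import manip
from scipy.spatial.transform import Rotation as R
s=manip.observe();T=R.from_rotvec(s['tcp_rot']).as_matrix();print(s['tool_pos'],s['joint_positions']);print(T)
im,de,p=snap('wrist','w4')
```

```text
[ 0.3924 -0.1587  0.3549] [-0.8063 -0.7912  1.7769  0.4153  1.7177 -2.2272]
[[ 0.5496 -0.8354 -0.0046]
 [ 0.0035 -0.0032  1.    ]
 [-0.8354 -0.5496  0.0012]]
```

View pics/w4.png

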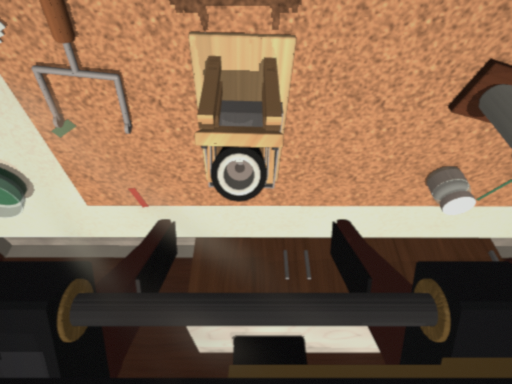

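Pose reached (j2 = -0.79, near its limit at this height, but insertion is lower). Mouth of the roller at about (240,173) px. Measure it.

```bash
cat > m.py <<'E'
import pickle
from h import *
def rayd(u,v,p): return p['T'][:3,:3]@np.array([(u-p['cx'])/p['fx'],-(v-p['cy'])/p['fy'],-1]),p['T'][:3,3]
def mouth(tag):
    im,de,p=pickle.load(open(tag+'.pkl','rb'));W=cloud(de,p)
    M0=np.array([.502,-.178,.19]);n0=np.array([-.5736,0,.8192])
    D=W-M0;h=D@n0;r=np.linalg.norm(D-h[...,None]*n0,axis=-1)
    m=(de>0)&(abs(h)<.012)&(r<.045)
    P=W[m]
    for _ in range(4):
        c=P.mean(0);n=np.linalg.svd(P-c)[2][2];n*=np.sign(n[2]);e=(W-c)@n;P=W[m&(abs(e)<.003)]
    print('plane',len(P),c,n,'tilt',np.degrees(np.arccos(n[2])),'az',np.degrees(np.arctan2(n[1],n[0])), 'res',np.std((P-c)@n),'h of c',(c-M0)@n0)
    g=cv2.cvtColor(im,cv2.COLOR_RGB2GRAY)
    # bright ring on the face
    rm=(m&(abs((W-c)@n)<.004)&(g>120)).astype(np.uint8)
    print('ring px',rm.sum())
    cs,hi=cv2.findContours(rm,cv2.RETR_CCOMP,cv2.CHAIN_APPROX_NONE)
    nn=n0
    ex=np.array([0,1.,0]);ey=np.cross(nn,ex)
    for k,q in enumerate(cs):
        if len(q)<25: continue
        X=[]
        for u,v in q[:,0]:
            d,o=rayd(u,v,p);X.append(o+d*(((c-o)@nn)/(d@nn)))
        X=np.array(X);xy=np.c_[X@ex,X@ey]*1000
        el=cv2.fitEllipse(xy.astype(np.float32));C=el[0][0]/1000*ex+el[0][1]/1000*ey+(c@nn)*nn
        print('contour hole' if hi[0][k][3]>=0 else 'contour out',len(q),'axes',el[1],'C',C)
if __name__=='__main__':
    import sys;mouth(sys.argv[1])
E
python3 m.py w4
python3 - <<'E'
from h import *
import pickle
from scipy.spatial import cKDTree
im,de,p=pickle.load(open('w4.pkl','rb'));hsv=cv2.cvtColor(im,cv2.COLOR_RGB2HSV)
W=cloud(de,p)
# base board pixels z~0.012
m=((de>0)&(W[...,2]>.006)&(W[...,2]<.018)&(abs(W[...,1]+.178)<.15)&(W[...,0]>.35)&(W[...,0]<.5)&(hsv[...,2]>170)&(hsv[...,1]<140)).astype(np.uint8)
ys=[]
for v in range(40,130,4):
    u=np.nonzero(m[v,150:330])[0]+150
    if len(u)>10: a=ray(u.min(),v,p,.012);b=ray(u.max(),v,p,.012);ys.append((a[0],a[1],b[0],b[1]))
ys=np.array(ys);print(len(ys));print(np.polyfit(ys[:,0],ys[:,1],1),np.polyfit(ys[:,2],ys[:,3],1),(ys[:,1]+ys[:,3]).mean()/2)
E
```

```text
plane 1577 [ 0.5038 -0.1766  0.1882] [-0.4098  0.0256  0.9118] tilt 24.23967136311953 az 176.42632436768966 res 0.0014470779404945075 h of c -0.002494772998096532
ring px 1190
contour out 141 axes (44.27674102783203, 46.774658203125) C [ 0.5146 -0.1746  0.1958]
contour out 136 axes (15.527717590332031, 94.01812744140625) C [ 0.4796 -0.1778  0.1713]
11
[-0.0255 -0.2347] [-0.0291 -0.0854] -0.17275469651436068
```

Run:
```python
from h import *
import pickle
from m import rayd
im,de,p=pickle.load(open('w4.pkl','rb'));g=cv2.cvtColor(im,cv2.COLOR_RGB2GRAY);hsv=cv2.cvtColor(im,cv2.COLOR_RGB2HSV)
W=cloud(de,p);n=np.array([-.5734,.0155,.8192]);ex=np.cross([0,0,1.],n);ex/=np.linalg.norm(ex);ey=np.cross(n,ex)
cr=slice(140,206),slice(205,275)
print(g[173,205:275]);print(hsv[173,205:275,1]);print(g[140:206,240]);print((W[173,205:275]-[.502,-.178,.19])@n*1000)
print((W[140:206,240]-[.502,-.178,.19])@n*1000)
m=np.zeros_like(g);m[cr]=((g>130)&(hsv[...,1]<60))[cr]
cs,hi=cv2.findContours(m,cv2.RETR_CCOMP,cv2.CHAIN_APPROX_NONE)
out=im.copy()
for k,q in enumerate(cs):
    if len(q)<20: continue
    e=cv2.fitEllipse(q);cv2.drawContours(out,[q],-1,(255,0,0),1);print(hi[0][k][3],len(q),e)
    c0=np.array([.502,-.178,.19])
    for h in(-.003,0,.003):
        X=[]
        for u,v in q[:,0]:
            d,o=rayd(u,v,p);X.append(o+d*(((c0+h*n-o)@n)/(d@n)))
        X=np.array(X);xy=(np.c_[X@ex,X@ey]*1000).astype(np.float32);el=cv2.fitEllipse(xy)
        print(h,np.round(el[1],1),(el[0][0]*ex+el[0][1]*ey)/1000+((c0+h*n)@n)*n)
cv2.imwrite('pics/w4c.png',cv2.resize(np.hstack([im[cr],out[cr]]),None,fx=5,fy=5,interpolation=0)[:,:,::-1])
```

```text
[146 173 181 175 160 119  65  31  33  30  32  58 128 194 216 218 218 202
 155  95  69  70  84 111 131 136 136 136 135 136 136 134 132 130 129 130
 131 133 135 136 136 136 135 136 136 130 111  87 103 156 204 217 216 208
 178 106  46  32  31  31  37  69 121 164 177 177 177 168 146 137]
[116 107 111 119 111  83  54  23  23  24  23  26  29  27  24  21  20  21
  26  26  25  31  34  39  42  43  43  43  42  42  43  44  45  42  42  42
  43  42  42  43  43  43  43  43  42  42  41  31  29  27  27  23  25  26
  28  28  27  16  32  24  27  32  51  77 109 122 120 118  98  53]
[184 185 186 186 188 178 134  69  33  32  32  31  45 109 180 208 216 220
 220 214 219 209 166 152 134  99  85  84  83  83  84  89 108 130 136 136
 136 135 136 131 108  82  74  72  73  73  73  73  81 125 182 208 220 221
 204 122  49  32  32  32  50  99 149 156 152 168]
[-277.0363 -262.9972 -216.8568 -108.6976 -108.658   -22.2076   -7.5739
   -8.9118   -7.8505   -7.6686   -6.9844   -7.005    -9.2741   -7.45
   -6.8006   -8.0887   -8.4194   -7.4561   -6.968   -15.9265  -31.5469
  -39.9535  -51.0529  -54.2451  -53.2618  -51.6661
[... 1365 characters left out ...]
381378173828, 176.62413024902344), (26.296579360961914, 30.099040985107422), 98.0577392578125)
-0.003 [32.4 36.1] [ 0.5163 -0.175   0.1963]
0 [32.1 35.8] [ 0.5141 -0.1749  0.1984]
0.003 [31.8 35.5] [ 0.5118 -0.1747  0.2004]
6 36 ((239.346923828125, 168.02468872070312), (11.193613052368164, 13.600971221923828), 86.88336181640625)
-0.003 [13.6 16.2] [ 0.5076 -0.1735  0.1901]
0 [13.5 16.1] [ 0.5054 -0.1734  0.1923]
0.003 [13.4 16. ] [ 0.5032 -0.1733  0.1944]
-1 42 ((210.00009155273438, 158.12001037597656), (0.004143797792494297, 20.667125701904297), 179.9994659423828)
-0.003 [ 0.  27.6] [ 0.4977 -0.2081  0.1839]
0 [ 0.  25.4] [ 0.4957 -0.2077  0.1861]
0.003 [ 0.  23.5] [ 0.4929 -0.2072  0.1878]
```

View pics/w4c.png

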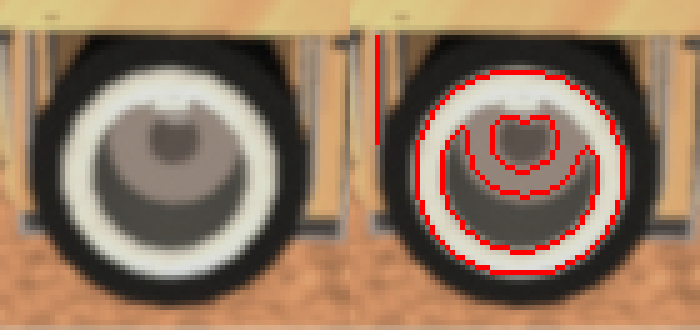

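Crop: bright aluminium end ring with outer circle fitted (≈50 mm), bore with bush top ~45 mm deep. Mouth ≈ (0.517,-0.175,0.190), axis yaw ≈ -1.5°. Now to the slim drift.

Request:
play_rows --dp '[[4, 32, -2], [11, 36, -4], [11, 36, -4], [11, 36, -4], [12, 36, -4], [12, 36, -4], [12, 36, -4], [12, 36, -4], [12, 36, -4], [12, 36, -4], [12, 36, -4], [12, 36, -4]]' --twist '[[0, 5, 0], [0, 5, 0], [0, 5, 0], [0, 5, 0], [0, 5, 0], [0, 5, 0], [0, 3.3, 0], [0, 0, 3.1], [0, 0, 3.1], [0, 0, 0], [0, 0, 0], [0, 0, 0]]' --claw '[-1, -1, -1, -1, -1, -1, -1, -1, -1, -1, -1, -1]'

```text
time: 4.55
tool_pos: [0.52, 0.2598, 0.3097]
tcp_rot: [-1.305, 1.116, 1.273]
contact_force: [0.5, -1.0, 0.8]
width: 0.996
```

Request:
play_rows --dp '[[12, 36, -4], [12, 36, -4], [0, 0, 0], [0, 0, 0], [0, 0, 0]]' --twist '[[0, 0, 0], [0, 0, 0], [0, 0, 0], [0, 0, 0], [0, 0, 0]]' --claw '[-1, -1, -1, -1, -1]'

```text
time: 4.97
tool_pos: [0.544, 0.3284, 0.3017]
tcp_rot: [-1.303, 1.119, 1.272]
contact_force: [0.2, -0.3, 1.7]
width: 0.999
```

```bash
cat > st.py <<'E'
from h import *
from workcell import manip
from scipy.spatial.transform import Rotation as R
s=manip.observe();T=R.from_rotvec(s['tcp_rot']).as_matrix()
print('t',s['time'],'pos',s['tool_pos'],'q',s['joint_positions'],'F',s['contact_force'],'w',s['width'])
print('dir',T[:,0],'jaw',T[:,2],'az',np.degrees(np.arctan2(T[1,2],T[0,2])))
E
python3 st.py
python3 - <<'E'
from h import *
import pickle
d=pickle.load(open('d0.pkl','rb'))
for n in('top','scene'):
    im,de,p=d[n];g=cv2.cvtColor(im,cv2.COLOR_RGB2GRAY);hsv=cv2.cvtColor(im,cv2.COLOR_RGB2HSV)
    X=p['T'][:3,:3].T@(np.array([.5173,-.1747,.1905])-p['T'][:3,3]);print(n,'pred px',p['cx']+p['fx']*X[0]/-X[2],p['cy']-p['fy']*X[1]/-X[2])
    u0,v0=int(p['cx']+p['fx']*X[0]/-X[2]),int(p['cy']-p['fy']*X[1]/-X[2])
    a=g[v0-11:v0+12,u0-11:u0+12];print(a[::1,::1])
E
```

```text
t 4.9667 pos [0.544  0.3284 0.3017] q [ 0.4927  0.1882  0.9838 -0.0062  1.9336 -1.1965] F [ 0.247  -0.3065  1.7313] w 0.9994450067559986
dir [ 0.0344  0.0119 -0.9993] jaw [-0.116   0.9932  0.0079] az 96.6589975012882
top pred px 314.2950813769703 203.36879052358194
[[ 74  45  31  43  57  70  80  80  76  71  71  67  62  63  64  65  72  75
   71  83 100 119 127]
 [ 71  45  43  54  66  73  72  68  54  48  42  44  40  39  34  47  53  63
   66  77  96 115 127]
 [ 73  49  50  58  64  62  55  42  30  40  34  30  38  35  39  32  39  43
   49  66  88 111 123]
 [ 73  57  59  58  54  41  39  32  41  45  50  56  63  59  57  47  38  40
   43  52  74  98 115]
 [ 77  59  57  49  34  36  34  43  67  85  95 101 105 102  95  86  71  52
   38  43  59  88 111]
 [ 78  64  58  48  33  36  53  75 106 126 133 134 130 134 132 126 110  86
   65  48  47  76 102]
 [ 79  66  55  35  33  53  75 108 133 140 138 130 129 133 137 136 134 117
   94  65  51  66  97]
 [ 78  64  47  38  46  80 113 134 139 136 131 128 121 117 120 128 134 134
  119  92  65  61  85]
 [ 86  68  47  44  69 106 133 142 140 140 142 146 140 128 
[... 2981 characters left out ...]
 90  79 108 141 152]
 [120 122 114 106  88  73  62  59  54  52  53  58  66  78  89  91  90  77
   65  81 117 142 153]
 [117 123 123 120 108  97  82  66  57  57  52  53  52  50  58  57  61  58
   60  86 123 149 152]
 [106 117 120 123 118 109 104  92  80  70  59  61  52  51  52  50  54  53
   63  98 135 149 149]
 [ 83 102 112 121 120 119 112 110 102  86  77  68  62  59  55  56  49  61
   75 109 134 150 149]
 [ 66  78  94 106 114 120 116 109 109 102  90  87  81  75  71  68  64  65
   81 108 129 139 143]
 [ 55  61  71  87  96 103 106 110 107 107  99  99  94  83  83  80  71  68
   77  96 109 119 123]
 [ 54  54  56  64  71  80  91  95 103 102  99  99  90  89  82  80  78  73
   73  81  86  92 102]]
```

Top view puts the ring centre ~1 px right of prediction (y ≈ -0.177), so I take y ≈ -0.176. Descend on the handle.

Request:
play_rows --dp '[[6.5, 13.5, -10], [0, 0, -20], [0, 0, -20], [0, 0, -20], [0, 0, -20], [0, 0, -20], [0, 0, -15], [0, 0, -12], [0, 0, -12], [0, 0, 0], [0, 0, 0]]' --twist '[[-0.7, 2, 0], [0, 0, 0], [0, 0, 0], [0, 0, 0], [0, 0, 0], [0, 0, 0], [0, 0, 0], [0, 0, 0], [0, 0, 0], [0, 0, 0], [0, 0, 0]]' --claw '[-1, -1, -1, -1, -1, -1, -1, -1, -1, -1, -1]'

```text
time: 5.88
tool_pos: [0.5521, 0.3388, 0.1529]
tcp_rot: [-1.29, 1.155, 1.291]
contact_force: [0.4, 0.6, 1.0]
width: 0.998
```

```bash
python3 st.py
```

```text
t 5.8833 pos [0.5521 0.3388 0.1529] q [ 0.4978  0.2178  1.2144  0.0001  1.7099 -1.1837] F [0.4322 0.5701 1.0109] w 0.9982523260142886
dir [-0.0004 -0.0001 -1.    ] jaw [-0.1105  0.9939 -0.0001] az 96.34257130530062
```

Request:
play_rows --dp '[[-1.5, 3, 0], [0, 0, 0], [0, 0, 0], [0, 0, 0], [0, 0, 0], [0, 0, 0], [0, 0, 0], [0, 0, 0], [0, 0, 0], [0, 0, 0]]' --twist '[[0, 0, 0], [0, 0, 0], [0, 0, 0], [0, 0, 0], [0, 0, 0], [0, 0, 0], [0, 0, 0], [0, 0, 0], [0, 0, 0], [0, 0, 0]]' --claw '[-1, -1, 0, 0.2, 1, 1, 1, 1, 1, 1]' --squeeze 50

```text
time: 6.72
tool_pos: [0.5509, 0.3418, 0.1524]
tcp_rot: [-1.29, 1.155, 1.291]
contact_force: [0.7, -0.1, 0.1]
width: 0.432
```

```bash
python3 st.py
```

```text
t 6.7167 pos [0.5509 0.3418 0.1524] q [ 0.5028  0.2196  1.213   0.0002  1.7096 -1.1785] F [ 0.7215 -0.1328  0.0599] w 0.43202021762595766
dir [-0.0007 -0.0002 -1.    ] jaw [-0.1104  0.9939 -0.0001] az 96.33550309711718
```

Request:
play_rows --dp '[[0, 0, 0], [0, 0, 0], [0, 0, 0], [0, 0, 0], [0, 0, 0], [0, 0, 0]]' --twist '[[0, 0, 0], [0, 0, 0], [0, 0, 0], [0, 0, 0], [0, 0, 0], [0, 0, 0]]' --claw '[1, 1, 1, 1, 1, 1]'

```text
time: 7.22
tool_pos: [0.5509, 0.3418, 0.1524]
tcp_rot: [-1.29, 1.156, 1.291]
contact_force: [-0.2, 0.7, -0.5]
width: 0.318
```

```bash
python3 st.py
```

```text
t 7.2167 pos [0.5509 0.3418 0.1524] q [ 0.5029  0.2196  1.213   0.0001  1.7097 -1.1785] F [-0.229   0.66   -0.4856] w 0.3183382396896955
dir [-0.0007 -0.0003 -1.    ] jaw [-0.1103  0.9939 -0.0002] az 96.33443575943558
```

Gripped at 28 mm; nose is 134.4 mm beyond the TCP. Lift off the pin, high enough to clear the wide drift.

Request:
play_rows --dp '[[0, 0, 6], [0, 0, 14], [0, 0, 18], [0, 0, 20], [0, 0, 22], [0, 0, 25], [0, 0, 28], [0, 0, 28], [0, 0, 28], [0, 0, 24], [0, 0, 0]]' --twist '[[0, 0, 0], [0, 0, 0], [0, 0, 0], [0, 0, 0], [0, 0, 0], [0, 0, 0], [0, 0, 0], [0, 0, 0], [0, 0, 0], [0, 0, 0], [0, 0, 0]]' --claw '[1, 1, 1, 1, 1, 1, 1, 1, 1, 1, 1]' --squeeze 60

```text
time: 8.13
tool_pos: [0.5509, 0.3419, 0.3731]
tcp_rot: [-1.291, 1.145, 1.286]
contact_force: [0.0, -0.3, -1.0]
width: 0.317
```

Request:
play_rows --dp '[[-4, -20, 0], [-8, -34, 0], [-9, -36, 0], [-9, -36, 0], [-9, -36, 0], [-9, -36, 0], [-9, -36, 0], [-9, -36, 0], [-9, -36, 0], [-9, -36, 0], [-9, -36, -5], [-9, -36, -5]]' --twist '[[0, 0, -4], [0, 0, -3.8], [0, 0, 0], [-0.14, -5, 0], [-0.14, -5, 0], [-0.14, -5, 0], [-0.14, -5, 0], [-0.14, -5, 0], [-0.14, -5, 0], [-0.14, -5, 0], [0, 0, 0], [0, 0, 0]]' --claw '[1, 1, 1, 1, 1, 1, 1, 1, 1, 1, 1, 1]'

```text
time: 9.13
tool_pos: [0.4468, -0.0724, 0.3542]
tcp_rot: [-1.429, 0.765, 0.728]
contact_force: [0.5, 0.0, -3.1]
width: 0.315
```

Request:
play_rows --dp '[[-9, -36, -5], [-6, -30, -3], [0, 0, 0], [0, 0, 0]]' --twist '[[0, 0, 0], [0, 0, 0], [0, 0, 0], [0, 0, 0]]' --claw '[1, 1, 1, 1]'

```text
time: 9.47
tool_pos: [0.4327, -0.1406, 0.3453]
tcp_rot: [-1.421, 0.773, 0.726]
contact_force: [-0.2, -0.3, -2.1]
width: 0.317
```

```bash
cat >> st.py <<'E'
M=np.array([.517,-.176,.190]);a=np.array([-.5734,.0155,.8192]);d=T[:,0]
L=.1344
N=s['tool_pos']+L*d; D=N-M; h=D@a
print('nose',N,'h above mouth',h*1000,'lateral mm',(D-h*a)*1000)
print('rot to align (deg,world)',np.degrees(np.cross(d,-a)), 'F along a',s['contact_force']@a,'F lat',s['contact_force']-(s['contact_force']@a)*a)
E
python3 st.py
```

```text
t 9.4667 pos [ 0.4327 -0.1406  0.3453] q [-0.6483 -0.773   1.7959  0.3363  1.6007 -2.0864] F [-0.2262 -0.3003 -2.1442] w 0.31736854432433287
dir [ 0.5706 -0.0184 -0.821 ] jaw [0.0326 0.9995 0.0002] az 88.13438047580662
nose [ 0.5094 -0.143   0.2349] h above mouth 41.664463608753124 lateral mm [16.3174 32.3077 10.8042]
rot to align (deg,world) [ 0.1342 -0.1927  0.0976] F along a -1.631480683850188 F lat [-1.1617 -0.275  -0.8077]
```

Request:
play_rows --dp '[[-8, -16, -5.5], [-8, -16, -5.5], [4, 0, -5.5], [7, 0, -10.5], [0, 0, 0], [0, 0, 0]]' --twist '[[0.13, -0.2, 0], [0, 0, 0], [0, 0, 0], [0, 0, 0], [0, 0, 0], [0, 0, 0]]' --claw '[1, 1, 1, 1, 1, 1]'

```text
time: 9.97
tool_pos: [0.4293, -0.1683, 0.3195]
tcp_rot: [-1.426, 0.762, 0.73]
contact_force: [-0.3, -0.3, -2.5]
width: 0.32
```

```bash
python3 st.py
python3 - <<'E'
from h import *
a=snap('top','t5')[0];b=snap('scene','s5')[0];w=snap('wrist','w5')[0]
A=cv2.resize(a[150:240,270:360],(400,400),interpolation=3);B=cv2.resize(b[90:180,170:260],(400,400),interpolation=3)
w=cv2.resize(w[100:300,120:380],(260,200))
o=np.zeros((600,800,3),np.uint8);o[:400,:400]=A;o[:400,400:]=B;o[400:,:260]=w
cv2.imwrite('pics/c5.png',o[:,:,::-1])
E
```

```text
t 9.9667 pos [ 0.4293 -0.1683  0.3195] q [-0.7445 -0.7656  1.8424  0.391   1.5799 -2.1902] F [-0.3492 -0.3015 -2.5016] w 0.3203004180852141
dir [ 0.5747 -0.0113 -0.8183] jaw [0.0229 0.9997 0.0023] az 88.68597509041003
nose [ 0.5066 -0.1698  0.2095] h above mouth 22.038819416641285 lateral mm [2.2242 5.8203 1.4436]
rot to align (deg,world) [-0.1958  0.0916 -0.1388] F along a -1.853784765644965 F lat [-1.4122 -0.2728 -0.983 ]
```

View pics/c5.png

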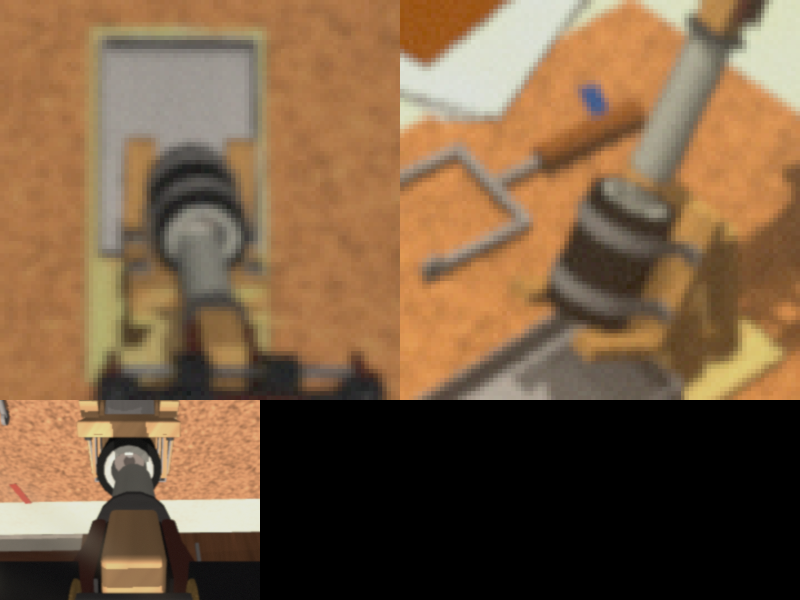

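Views: nose about 20 mm off the mouth, slightly left (+y) in the top view (≈200 vs ring 203 px), agreeing with the numbers. Centre it and approach.

Request:
play_rows --dp '[[-2, -6, -1.4], [0, 0, 0], [4, 0, -6], [4, 0, -6], [0, 0, 0], [0, 0, 0]]' --twist '[[-0.2, 0, 0], [0, 0, 0], [0, 0, 0], [0, 0, 0], [0, 0, 0], [0, 0, 0]]' --claw '[1, 1, 1, 1, 1, 1]'

```text
time: 10.62
tool_pos: [0.435, -0.1759, 0.3059]
tcp_rot: [-1.428, 0.765, 0.727]
contact_force: [0.0, -0.2, -2.5]
width: 0.318
```

```bash
python3 st.py
```

```text
t 10.6167 pos [ 0.435  -0.1759  0.3059] q [-0.7466 -0.7547  1.8618  0.3885  1.5498 -2.2033] F [ 0.0322 -0.1791 -2.4528] w 0.31760716533950356
dir [ 0.5747 -0.0159 -0.8182] jaw [ 0.0257  0.9997 -0.0014] az 88.52899838811136
nose [ 0.5122 -0.1781  0.196 ] h above mouth 7.593352113486357 lateral mm [-0.4258 -2.171  -0.2581]
rot to align (deg,world) [0.0189 0.097  0.0114] F along a -2.0305928528921324 F lat [-1.1321 -0.1477 -0.7893]
```

Request:
play_rows --dp '[[0.5, 2, 0.3], [1.7, 0, -2.5], [1.7, 0, -2.5], [1.7, -0.1, -2.5], [1.7, 0, -2.5], [0, 0, 0], [0, 0, 0]]' --twist '[[0, 0, 0], [0, 0, 0], [0, 0, 0], [0, 0, 0], [0, 0, 0], [0, 0, 0], [0, 0, 0]]' --claw '[1, 1, 1, 1, 1, 1, 1]'

```text
time: 11.2
tool_pos: [0.4422, -0.1741, 0.297]
tcp_rot: [-1.428, 0.765, 0.726]
contact_force: [-0.0, -0.8, -2.5]
width: 0.316
```

```bash
python3 st.py
```

```text
t 11.2 pos [ 0.4422 -0.1741  0.297 ] q [-0.7251 -0.7492  1.8757  0.3786  1.5234 -2.1928] F [-0.0286 -0.8471 -2.5024] w 0.3164290211894536
dir [ 0.5755 -0.0167 -0.8177] jaw [ 0.0259  0.9997 -0.0022] az 88.51655524541499
nose [ 0.5196 -0.1764  0.1871] h above mouth -3.877744345653145 lateral mm [ 0.3564 -0.3157  0.256 ]
rot to align (deg,world) [0.0566 0.1476 0.0368] F along a -2.0466470126484397 F lat [-1.2022 -0.8154 -0.8257]
```

Request:
play_rows --dp '[[1.7, 0, -2.5], [1.7, 0, -2.5], [1.7, -0.1, -2.5], [1.7, 0, -2.5], [0, 0, 0], [0, 0, 0]]' --twist '[[0, 0.1, 0], [0, 0, 0], [0, 0, 0], [0, 0, 0], [0, 0, 0], [0, 0, 0]]' --claw '[1, 1, 1, 1, 1, 1]'

```text
time: 11.7
tool_pos: [0.449, -0.1742, 0.287]
tcp_rot: [-1.428, 0.766, 0.727]
contact_force: [0.5, -0.6, -3.5]
width: 0.315
```

```bash
python3 st.py
```

```text
t 11.7 pos [ 0.449  -0.1742  0.287 ] q [-0.7091 -0.7389  1.8877  0.3705  1.4986 -2.1875] F [ 0.5144 -0.6082 -3.4595] w 0.3145748567568191
dir [ 0.574  -0.0167 -0.8187] jaw [ 0.0259  0.9997 -0.0022] az 88.51853148882516
nose [ 0.5262 -0.1765  0.1769] h above mouth -15.977687870843342 lateral mm [ 0.0392 -0.2283  0.034 ]
rot to align (deg,world) [0.0561 0.0483 0.0383] F along a -3.138369752671726 F lat [-1.2852 -0.5596 -0.8885]
```

In the bore with no force. Continue to just above the bush.

Request:
play_rows --dp '[[2, 0, -3], [2, 0, -2.8], [2, -0.1, -2.9], [2, 0, -2.8], [2, -0.1, -2.9], [2, 0, -2.8], [0, 0, 0], [0, 0, 0]]' --twist '[[0, 0, 0], [0, 0, 0], [0, 0, 0], [0, 0, 0], [0, 0, 0], [0, 0, 0], [0, 0, 0], [0, 0, 0]]' --claw '[1, 1, 1, 1, 1, 1, 1, 1]'

```text
time: 12.37
tool_pos: [0.4611, -0.1744, 0.2698]
tcp_rot: [-1.428, 0.766, 0.728]
contact_force: [0.1, -1.1, -2.7]
width: 0.315
```

```bash
python3 st.py
```

```text
t 12.3667 pos [ 0.4611 -0.1744  0.2698] q [-0.6841 -0.7206  1.9088  0.3601  1.4537 -2.1802] F [ 0.0881 -1.148  -2.6981] w 0.3151738993220133
dir [ 0.574  -0.0166 -0.8187] jaw [ 0.0258  0.9997 -0.0022] az 88.52413770726575
nose [ 0.5382 -0.1766  0.1597] h above mouth -36.95640919239037 lateral mm [ 0.0105 -0.0432  0.0134]
rot to align (deg,world) [0.052  0.0467 0.0355] F along a -2.2785430344855375 F lat [-1.2184 -1.1127 -0.8315]
```

Request:
play_rows --dp '[[1.2, 0, -1.6], [1.1, 0, -1.6], [1.1, 0, -1.7], [1.2, -0.1, -1.6], [1.1, 0, -1.7], [1.2, 0, -1.6], [1.1, 0, -1.6], [0, 0, 0]]' --twist '[[0, 0, 0], [0, 0, 0], [0, 0, 0], [0, 0, 0], [0, 0, 0], [0, 0, 0], [0, 0, 0], [0, 0, 0]]' --claw '[1, 1, 1, 1, 1, 1, 1, 1]'

```text
time: 13.03
tool_pos: [0.4682, -0.1747, 0.262]
tcp_rot: [-1.432, 0.766, 0.725]
contact_force: [-14.5, 2.2, 9.9]
width: 0.317
```

```bash
python3 st.py
```

```text
t 13.0333 pos [ 0.4682 -0.1747  0.262 ] q [-0.6689 -0.7096  1.9173  0.3523  1.4274 -2.1755] F [-14.4973   2.1948   9.8594] w 0.3168030266371135
dir [ 0.5754 -0.0195 -0.8176] jaw [ 0.0257  0.9997 -0.0057] az 88.52903482981141
nose [ 0.5456 -0.1773  0.1521] h above mouth -47.44919808906462 lateral mm [ 1.3541 -0.5617  0.9651]
rot to align (deg,world) [0.1871 0.1448 0.1282] F along a 16.423568897510727 F lat [-5.08    1.9402 -3.5948]
```

Bush contact at about 18 N. Press steadily with a slight lateral easing.

Request:
play_rows --dp '[[0.6, 0.1, -1.5], [0.8, 0.1, -1.4], [0.8, 0, -1.4], [0.9, 0, -1.4], [0.9, 0, -1.4], [1, 0, -1.4], [1, 0, -1.4], [1, 0, -1.4]]' --twist '[[0, 0, 0], [0, 0, 0], [0, 0, 0], [0, 0, 0], [0, 0, 0], [0, 0, 0], [0, 0, 0], [0, 0, 0]]' --claw '[1, 1, 1, 1, 1, 1, 1, 1]'

```text
time: 13.7
tool_pos: [0.4753, -0.1746, 0.2514]
tcp_rot: [-1.432, 0.766, 0.724]
contact_force: [-17.0, 2.1, 12.9]
width: 0.32
```

```bash
python3 st.py
```

```text
t 13.7 pos [ 0.4753 -0.1746  0.2514] q [-0.6551 -0.6982  1.9301  0.3471  1.3991 -2.1718] F [-17.0125   2.0712  12.9154] w 0.3202654564500945
dir [ 0.5762 -0.02   -0.8171] jaw [ 0.0258  0.9996 -0.0063] az 88.52116875138044
nose [ 0.5527 -0.1773  0.1416] h above mouth -60.153418958776825 lateral mm [ 1.2547 -0.3957  0.8943]
rot to align (deg,world) [0.214  0.1993 0.146 ] F along a 20.367397978618747 F lat [-5.3338  1.7555 -3.7695]
```

Request:
play_rows --dp '[[1, 0, -1.6], [1.1, 0, -1.6], [1.1, 0, -1.6], [1.1, 0, -1.6], [1.1, 0, -1.6], [1.1, 0, -1.6], [1.1, -0.1, -1.6], [1.1, 0, -1.6], [1.1, 0, -1.6], [1.1, 0, -1.6]]' --twist '[[0, 0, 0], [0, 0, 0], [0, 0, 0], [0, 0, 0], [0, 0, 0], [0, 0, 0], [0, 0, 0], [0, 0, 0], [0, 0, 0], [0, 0, 0]]' --claw '[1, 1, 1, 1, 1, 1, 1, 1, 1, 1]'

```text
time: 14.53
tool_pos: [0.4863, -0.1749, 0.2355]
tcp_rot: [-1.432, 0.766, 0.724]
contact_force: [-16.6, 2.0, 13.2]
width: 0.317
```

```bash
python3 st.py
```

```text
t 14.5333 pos [ 0.4863 -0.1749  0.2355] q [-0.6353 -0.6759  1.9457  0.3399  1.357  -2.1667] F [-16.6432   2.0478  13.1654] w 0.31670719192191643
dir [ 0.5763 -0.02   -0.817 ] jaw [ 0.0259  0.9996 -0.0063] az 88.51789145529617
nose [ 0.5638 -0.1776  0.1257] h above mouth -79.55651868631702 lateral mm [ 1.1642 -0.3376  0.8326]
rot to align (deg,world) [0.2147 0.2064 0.1464] F along a 20.360026662292984 F lat [-4.9688  1.7322 -3.5136]
```

Request:
play_rows --dp '[[1, 0, -1.6], [1.1, 0, -1.6], [1.1, 0, -1.6], [1.1, 0, -1.6], [1.1, 0, -1.6], [1.1, 0, -1.6], [1.1, -0.1, -1.6], [1, 0, -1.4], [0, 0, 0]]' --twist '[[0, 0, 0], [0, 0, 0], [0, 0, 0], [0, 0, 0], [0, 0, 0], [0, 0, 0], [0, 0, 0], [0, 0, 0], [0, 0, 0]]' --claw '[1, 1, 1, 1, 1, 1, 1, 1, 1]'

```text
time: 15.28
tool_pos: [0.4956, -0.1747, 0.2189]
tcp_rot: [-1.429, 0.766, 0.726]
contact_force: [-0.2, -0.9, -2.2]
width: 0.318
```

```bash
python3 st.py
```

```text
t 15.2833 pos [ 0.4956 -0.1747  0.2189] q [-0.6198 -0.6536  1.9612  0.3363  1.3195 -2.1632] F [-0.2153 -0.8843 -2.2392] w 0.31801679292728485
dir [ 0.5747 -0.0175 -0.8182] jaw [ 0.0262  0.9997 -0.0029] az 88.5000334994091
nose [ 0.5728 -0.1771  0.109 ] h above mouth -98.40649402442058 lateral mm [-0.5884  0.4722 -0.4068]
rot to align (deg,world) [0.0928 0.0965 0.0631] F along a -1.7246316195416713 F lat [-1.2042 -0.8575 -0.8264]
```

Force dropped to baseline at h = -98: bush released. Check the tray.

Run:
```python
from h import *
a=snap('top','t6')[0];b=snap('scene','s6')[0]
A=cv2.resize(a[145:245,265:365],(400,400),interpolation=3);B=cv2.resize(b[120:220,150:250],(400,400),interpolation=3)
cv2.imwrite('pics/c6.png',np.hstack([A,B])[:,:,::-1])
```

```text
(no output)
```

View pics/c6.png

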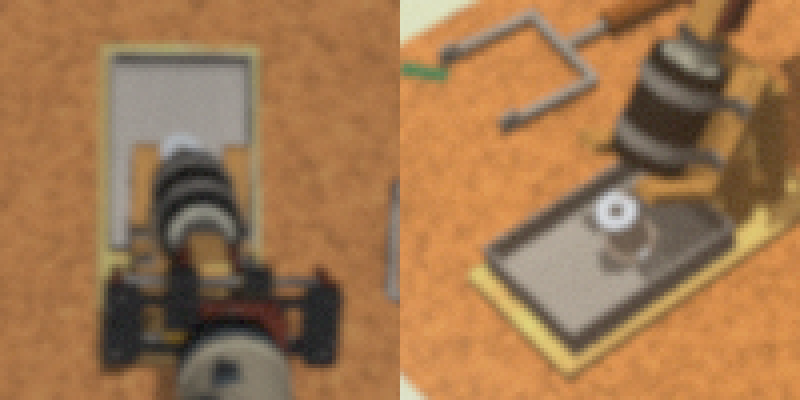

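The white bush lies in the tray (right crop, ≈(615,212)–(630,240)), clear of the roller. Withdraw along the bore.

Request:
play_rows --dp '[[-2.5, 0, 4], [-5.6, 0.1, 8.2], [-5.7, 0.2, 8.2], [-5.7, 0.1, 8.2], [-5.7, 0.2, 8.2], [-5.7, 0.1, 8.2], [-5.7, 0.2, 8.2], [-5.7, 0.1, 8.2], [-5.7, 0.2, 8.2], [0, 0, 0]]' --twist '[[0, 0, 0], [0, 0, 0], [0, 0, 0], [0, 0, 0], [0, 0, 0], [0, 0, 0], [0, 0, 0], [0, 0, 0], [0, 0, 0], [0, 0, 0]]' --claw '[1, 1, 1, 1, 1, 1, 1, 1, 1, 1]'

```text
time: 16.22
tool_pos: [0.447, -0.1738, 0.2914]
tcp_rot: [-1.431, 0.765, 0.723]
contact_force: [-0.6, 0.1, -1.9]
width: 0.319
```

```bash
python3 st.py
```

```text
t 16.2167 pos [ 0.447  -0.1738  0.2914] q [-0.712  -0.7456  1.8845  0.3714  1.5046 -2.1872] F [-0.6239  0.1485 -1.907 ] w 0.3188220026817852
dir [ 0.5768 -0.0194 -0.8167] jaw [ 0.0267  0.9996 -0.0049] az 88.4703932940139
nose [ 0.5245 -0.1764  0.1817] h above mouth -11.163853040047284 lateral mm [ 1.1418 -0.2026  0.8046]
rot to align (deg,world) [0.185  0.2401 0.1249] F along a -1.2021410317333978 F lat [-1.3132  0.1672 -0.9222]
```

Request:
play_rows --dp '[[-5.2, 0.2, 7.4], [-5.2, 0.2, 7.4], [-5.2, 0.2, 7.4], [-5.2, 0.2, 7.4], [-4.5, 0, 7], [0, 0, 0]]' --twist '[[0, 0, 0], [0, 0, 0], [0, 0, 0], [0, 0, 0], [0, 0, 0], [0, 0, 0]]' --claw '[1, 1, 1, 1, 1, 1]'

```text
time: 16.72
tool_pos: [0.4218, -0.1729, 0.3277]
tcp_rot: [-1.431, 0.766, 0.724]
contact_force: [-0.2, 0.8, -3.3]
width: 0.319
```

Request:
play_rows --dp '[[2, 16, 1], [6, 30, 3], [9, 34, 4], [10, 36, 4], [10, 36, 5], [10, 36, 5], [10, 36, 5], [10, 36, 5], [10, 36, 5], [10, 36, 5], [10, 36, 3], [10, 36, 0]]' --twist '[[0, 0, 0], [0, 0, 0], [0.14, 5, 0], [0.14, 5, 0], [0.14, 5, 0], [0.14, 5, 0], [0.14, 5, 0], [0.14, 5, 0], [0.14, 5, 0], [0, 0, 4], [0, 0, 3.9], [0, 0, 0]]' --claw '[1, 1, 1, 1, 1, 1, 1, 1, 1, 1, 1, 1]'

```text
time: 17.72
tool_pos: [0.5285, 0.2265, 0.3685]
tcp_rot: [-1.301, 1.136, 1.282]
contact_force: [0.1, -0.3, -1.7]
width: 0.316
```

```bash
python3 st.py
```

```text
t 17.7167 pos [0.5285 0.2265 0.3685] q [ 0.3474  0.0896  0.9686 -0.0029  2.065  -1.3417] F [ 0.0824 -0.2602 -1.7301] w 0.31619594061384665
dir [ 0.0181  0.0039 -0.9998] jaw [-0.1167  0.9932  0.0017] az 96.69914925245928
nose [0.5309 0.2271 0.2341] h above mouth 34.42286192416691 lateral mm [ 33.6227 402.5298  15.9131]
rot to align (deg,world) [ -1.0701 -31.9976  -0.1436] F along a -1.4686301863245683 F lat [-0.7597 -0.2374 -0.527 ]
```

Request:
play_rows --dp '[[6, 34, 0], [6, 34, 0], [5, 30, 0], [0, 5, 0], [0, 0, 0], [0, 0, 0]]' --twist '[[-0.2, 1, -0.4], [0, 0, 0], [0, 0, 0], [0, 0, 0], [0, 0, 0], [0, 0, 0]]' --claw '[1, 1, 1, 1, 1, 1]'

```text
time: 18.22
tool_pos: [0.5445, 0.327, 0.3683]
tcp_rot: [-1.288, 1.158, 1.287]
contact_force: [0.5, -0.9, -1.4]
width: 0.319
```

```bash
python3 st.py
```

```text
t 18.2167 pos [0.5445 0.327  0.3683] q [ 0.4877  0.2859  0.7469 -0.0009  2.1091 -1.1899] F [ 0.4841 -0.9489 -1.4472] w 0.31931578540776956
dir [ 0.0002 -0.0008 -1.    ] jaw [-0.1062  0.9943 -0.0008] az 96.0947258503332
nose [0.5445 0.3269 0.2339] h above mouth 28.0378597965851 lateral mm [ 43.5631 502.4718  20.9809]
rot to align (deg,world) [ -0.8503 -32.846    0.0263] F along a -1.4778362988367568 F lat [-0.3633 -0.926  -0.2366]
```

Request:
play_rows --dp '[[6.4, 14.8, -20], [0, 0, -30], [0, 0, -30], [0, 0, -15], [0, 0, 0], [0, 0, 0], [0, 0, 0]]' --twist '[[0, 0, 0.2], [0, 0, 0], [0, 0, 0], [0, 0, 0], [0, 0, 0], [0, 0, 0], [0, 0, 0]]' --claw '[1, 1, 1, 1, 1, 1, 1]'

```text
time: 18.8
tool_pos: [0.5511, 0.341, 0.2768]
tcp_rot: [-1.289, 1.152, 1.286]
contact_force: [0.1, -0.2, -1.4]
width: 0.317
```

```bash
python3 st.py|head -2
python3 - <<'E'
from h import *
im,de,p=snap('scene','s7');W=cloud(de,p)
m=(de>0)&(np.hypot(W[...,0]-.551,W[...,1]-.342)<.05)&(W[...,2]>.145)&(W[...,2]<.235)
# shaft centreline per image row (mid of left/right edges), cast on the vertical plane facing the camera through the drift
v,u=np.nonzero(m);rows=np.unique(v);uc=np.array([[ (u[v==r].min()+u[v==r].max())/2,r,u[v==r].ptp() if hasattr(u,'ptp') else np.ptp(u[v==r])] for r in rows]);print(uc)
def proj(X):
    X=p['T'][:3,:3].T@(np.array(X)-p['T'][:3,3]);return p['cx']+p['fx']*X[0]/-X[2],p['cy']-p['fy']*X[1]/-X[2]
for z in(.14,.16,.2,.23):print(z,proj([.551,.342,z]))
P=W[m]
for z in(.15,.17,.19,.21,.225):
    q=P[abs(P[:,2]-z)<.01]
    if len(q): print(z,len(q),q.mean(0))
print('pin top px',proj([.551,.342,.067]),'foot',proj([.551,.342,.018]))
cv2.imwrite('pics/c7.png',cv2.resize(im[170:290,270:390],(600,600),interpolation=3)[:,:,::-1])
E
```

```text
t 18.8 pos [0.5511 0.341  0.2768] q [ 0.5019  0.2414  0.9675 -0.0008  1.9285 -1.1773] F [ 0.0788 -0.1707 -1.393 ] w 0.3168536884226146
dir [ 0.0041  0.0014 -1.    ] jaw [-0.108   0.9942  0.001 ] az 96.19726964955635
[[333.  225.    0. ]
 [333.  226.    0. ]
 [333.  227.    0. ]
 [333.5 228.    1. ]
 [334.  229.    4. ]
 [338.5 230.   13. ]
 [338.  231.   12. ]
 [338.  232.   12. ]
 [337.5 233.   13. ]
 [337.  234.   12. ]
 [337.  235.   12. ]
 [336.5 236.   13. ]
 [336.  237.   12. ]
 [336.  238.   12. ]
 [336.  239.   12. ]
 [335.5 240.   13. ]
 [335.  241.   12. ]
 [335.  242.   12. ]
 [335.  243.   12. ]
 [335.  244.   10. ]
 [335.  245.   10. ]
 [335.  246.    8. ]
 [335.5 247.    5. ]]
0.14 (np.float64(335.1521380644033), np.float64(244.07623549155159))
0.16 (np.float64(336.2251070551517), np.float64(240.34247596430623))
0.2 (np.float64(338.4574041482731), np.float64(232.57444109009168))
0.23 (np.float64(340.21184626128326), np.float64(226.46926469549425))
0.15 27 [0.5648 0.346  0.1553]
0.17 47 [0.565  0.3459 0.1697]
0.19 55 [0.5654 0.3464 0.1901]
0.21 54 [0.5652 0.346  0.2107]
0.225 58 [0.5649 0.346  0.2248]
pin top px (np.float64(331.4600824771406), np.float64(256.92399515928105)) foot (np.float64(329.16257946953397), np.float64(264.9189361291432))
```

View pics/c7.png

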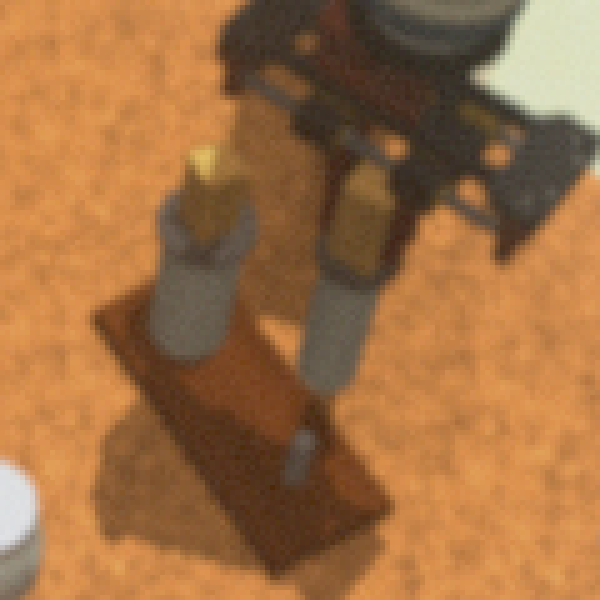

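Crop shows the pin bare at ≈(307,437) exactly where predicted for (0.551,0.342); the shaft is vertical above it. Lower to just above the pin, then feel on.

Request:
play_rows --dp '[[0, 1, -15], [0, 0, -20], [0, 0, -16], [0, 0, -8], [0, 0, -4], [0, 0, -4], [0, 0, -4], [0, 0, -4], [0, 0, 0], [0, 0, 0]]' --twist '[[-0.1, 0.2, 0], [0, 0, 0], [0, 0, 0], [0, 0, 0], [0, 0, 0], [0, 0, 0], [0, 0, 0], [0, 0, 0], [0, 0, 0], [0, 0, 0]]' --claw '[1, 1, 1, 1, 1, 1, 1, 1, 1, 1]'

```text
time: 19.68
tool_pos: [0.5507, 0.3428, 0.1992]
tcp_rot: [-1.289, 1.159, 1.29]
contact_force: [0.5, -0.1, -1.8]
width: 0.318
```

```bash
python3 st.py|head -2
```

```text
t 19.6833 pos [0.5507 0.3428 0.1992] q [ 0.5046  0.2239  1.1256 -0.0005  1.7952 -1.1756] F [ 0.4977 -0.1098 -1.7662] w 0.3177464741670103
dir [-0.0025 -0.0019 -1.    ] jaw [-0.1091  0.994  -0.0017] az 96.26316272025085
```

Request:
play_rows --dp '[[0, -0.8, -3], [0, 0, -4], [0, 0, -4], [0, 0, -4], [0, 0, -5], [0, 0, -5], [0, 0, -5], [0, 0, -5], [0, 0, -4], [0, 0, -3], [0, 0, 0], [0, 0, 0]]' --twist '[[0.1, -0.1, 0], [0, 0, 0], [0, 0, 0], [0, 0, 0], [0, 0, 0], [0, 0, 0], [0, 0, 0], [0, 0, 0], [0, 0, 0], [0, 0, 0], [0, 0, 0], [0, 0, 0]]' --claw '[1, 1, 1, 1, 1, 1, 1, 1, 1, 1, 1, 1]'

```text
time: 20.68
tool_pos: [0.5506, 0.3419, 0.1568]
tcp_rot: [-1.289, 1.157, 1.29]
contact_force: [0.7, 0.3, -2.4]
width: 0.316
```

```bash
python3 st.py|head -2
```

```text
t 20.6833 pos [0.5506 0.3419 0.1568] q [ 0.5031  0.2193  1.2057  0.0002  1.7179 -1.177 ] F [ 0.6862  0.264  -2.3691] w 0.3164294580116096
dir [-0.0012 -0.0004 -1.    ] jaw [-0.1091  0.994  -0.0003] az 96.2627226392261
```

Request:
play_rows --dp '[[0, 0, -1.5], [0, 0, -1.5], [0, 0, -1], [0, 0, -0.6], [0, 0, 0], [0, 0, 0]]' --twist '[[0, 0, 0], [0, 0, 0], [0, 0, 0], [0, 0, 0], [0, 0, 0], [0, 0, 0]]' --claw '[1, 1, 1, 1, 1, 1]'

```text
time: 21.18
tool_pos: [0.5507, 0.342, 0.1524]
tcp_rot: [-1.289, 1.156, 1.29]
contact_force: [0.6, -0.5, -2.5]
width: 0.313
```

```bash
python3 st.py|head -2
```

```text
t 21.1833 pos [0.5507 0.342  0.1524] q [ 0.5031  0.2195  1.2132  0.0002  1.7098 -1.1769] F [ 0.6246 -0.5133 -2.5083] w 0.31301840202865
dir [-0.0009 -0.0002 -1.    ] jaw [-0.1091  0.994  -0.0001] az 96.26272628247179
```

Not yet seated (drift slid up slightly in the grip); keep feeling down.

Request:
play_rows --dp '[[0, 0, -0.8], [0, 0, -0.8], [0, 0, 0], [0, 0, 0]]' --twist '[[0, 0, 0], [0, 0, 0], [0, 0, 0], [0, 0, 0]]' --claw '[1, 1, 1, 1]'

```text
time: 21.52
tool_pos: [0.5507, 0.3419, 0.1524]
tcp_rot: [-1.289, 1.155, 1.289]
contact_force: [-2.5, -1.5, 6.3]
width: 0.316
```

Request:
play_rows --dp '[[0, 0, -0.6], [0, 0, 0], [0, 0, 0]]' --twist '[[0, 0, 0], [0, 0, 0], [0, 0, 0]]' --claw '[1, 1, 1]'

```text
time: 21.77
tool_pos: [0.5507, 0.342, 0.1523]
tcp_rot: [-1.289, 1.155, 1.289]
contact_force: [-2.3, -2.1, 7.9]
width: 0.316
```

Seated at exactly the original height. Relieve the push, open, rise.

Request:
play_rows --dp '[[0, 0, 1.2], [0, 0, 0], [0, 0, 0], [0, 0, 0], [0, 0, 0], [0, 0, 0], [0, 0, 0], [0, 0, 0], [0, 0, 0], [0, 0, 0]]' --twist '[[0, 0, 0], [0, 0, 0], [0, 0, 0], [0, 0, 0], [0, 0, 0], [0, 0, 0], [0, 0, 0], [0, 0, 0], [0, 0, 0], [0, 0, 0]]' --claw '[1, 1, -1, -1, -1, -1, -1, -1, -1, -1]'

```text
time: 22.6
tool_pos: [0.5507, 0.342, 0.1513]
tcp_rot: [-1.289, 1.156, 1.29]
contact_force: [0.2, -0.0, -0.2]
width: 0.884
```

Request:
play_rows --dp '[[0, 0, 0], [0, 0, 0], [0, 0, 5], [0, 0, 10], [0, 0, 20], [0, 0, 30], [0, 0, 30], [0, 0, 30], [-20, 0, 20], [-30, 0, 0], [0, 0, 0], [0, 0, 0]]' --twist '[[0, 0, 0], [0, 0, 0], [0, 0, 0], [0, 0, 0], [0, 0, 0], [0, 0, 0], [0, 0, 0], [0, 0, 0], [0, 0, 0], [0, 0, 0], [0, 0, 0], [0, 0, 0]]' --claw '[-1, -1, -1, -1, -1, -1, -1, -1, -1, -1, -1, -1]'

```text
time: 23.6
tool_pos: [0.5, 0.3422, 0.2984]
tcp_rot: [-1.29, 1.153, 1.289]
contact_force: [-0.3, 0.4, -0.7]
width: 1.004
```

```bash
python3 st.py|head -2
python3 - <<'E'
from h import *
import pickle
d=pickle.load(open('d0.pkl','rb'))
a,de,p=snap('scene','s8');t,dt,pt=snap('top','t8')
for nm,D,q in(('before',d['scene'][1],d['scene'][2]),('after',de,p)):
    W=cloud(D,q)
    for c in((.555,.342),(.52,.228)):
        m=(D>0)&(np.hypot(W[...,0]-c[0],W[...,1]-c[1])<.035)&(W[...,2]>.193)&(W[...,2]<.22);print(nm,m.sum(),W[m].mean(0))
W=cloud(dt,pt)
g=cv2.cvtColor(a,cv2.COLOR_RGB2HSV);Ws=cloud(de,p)
m=(g[...,2]>190)&(g[...,1]<50)&(abs(Ws[...,1]+.17)<.07)&(Ws[...,0]>.52)&(Ws[...,2]<.1);print('bush white px',m.sum(),Ws[m].mean(0),Ws[m].min(0),Ws[m].max(0))
A=cv2.resize(a[125:305,150:370],(660,540),interpolation=3);cv2.imwrite('pics/c8.png',A[:,:,::-1])
E
```

```text
t 23.6 pos [0.5    0.3422 0.2984] q [ 0.544   0.136   1.0471  0.0002  1.9564 -1.1373] F [-0.288   0.3955 -0.7256] w 1.0039842323299077
dir [ 0.0016  0.0012 -1.    ] jaw [-0.1103  0.9939  0.001 ] az 96.33364574904736
before 97 [0.5549 0.3409 0.1996]
before 88 [0.523  0.2258 0.1994]
after 100 [0.5543 0.3427 0.1997]
after 89 [0.5229 0.2257 0.1995]
bush white px 1550 [ 0.9032 -0.1685  0.0029] [ 0.6073 -0.24   -0.0058] [ 0.9747 -0.1002  0.0811]
```

View pics/c8.png

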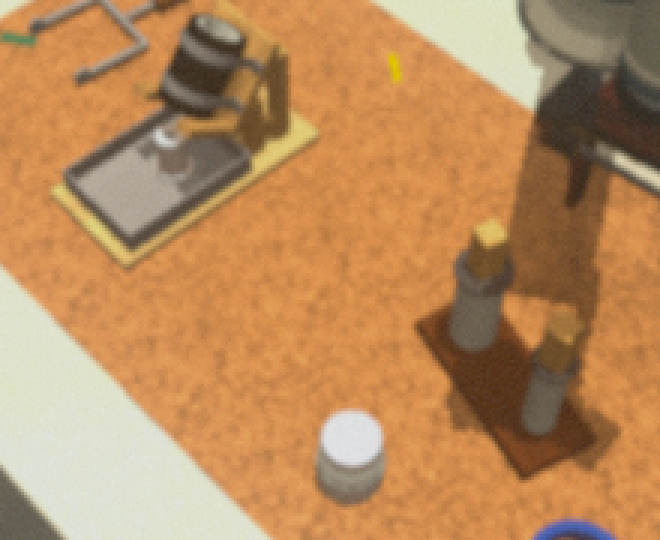

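Final view: slim drift stands upright on its pin, bush in the tray, wide drift, jar and fork in place. Hand in.

```bash
python3 -c "
from workcell import manip
print(manip.sign_off())"
```

```text
the job is handed in; nothing more can be done
None
```

The job is handed in. The worn bush is in the catch tray and the slim drift stands back on its pin. Sign-off reports no verdict, so what follows rests on my own checks.

**Driving the bush out:** I found the drift and the bore mouth in the camera images, took the drift by its handle and fed it in along the 35° bore with almost no side force. Pressing at about 20–22 N slid the bush. The force fell back to its free level with the nose about 98 mm in, and the camera then showed the bush in the tray.

**Putting the drift back:** I slid it over its empty pin until it touched the stand at the same height it was lifted from, with a light press of about 10 N. I then eased off, opened the gripper and moved clear.

**Last checks:**
- **Slim drift:** its handle top is within about 2 mm of where it stood at the start, at a height of 0.1997 m against 0.1996 m before.
- **Wide drift:** it is within 0.1 mm of its starting position.
- **Jar, fork and tape:** by eye they look untouched in the final view, though the tape is only partly in the frame.
- **Robot:** the gripper was open and clear of everything, and the arm had used about 24 s of the 58 s allowed.
- **Bush position (failed check):** the colour mask meant to measure it also picked up the white table. That the bush is in the tray therefore rests on the pictures, where it appears to stand or lean rather than lie flat.

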